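# Close and latch a two-part slip-casting mould

## Robot

A 7-joint arm with a two-finger parallel gripper is mounted at the origin on the work surface. World frame = base frame: x ahead of the robot, y to its left, z up, the work surface at z = 0. Lengths are in m, angles in rad, forces in N, time in s.
With the tool pointing down it reaches from about 0.425 to 0.925 m from the base axis. Payload 6.8 kg.
Tool frame: the origin (TCP) lies on the centre line of the jaws, within the pads' length; the fingertips stand 14 mm ahead of it and the grasp point (between the pads) lies 5 mm behind it (r.nose_length is the distance from the TCP to the fingertips, in m); z points along the fingers, y is the direction in which the jaws open and shut (so a half turn about z gives the same grasp; the last joint's range is limited). The gripper opens to 85 mm and grips with 20 to 120 N. Pads are 22 mm wide; open, the fingers measure 114 mm over their backs; the gripper's body (76 mm by 85 mm) begins 54 mm behind the grasp point. The pads swing forward as they close: fully open they stand 13 mm farther back than shut.
Start: joints at [-1.419, 0.477, 0.022, 1.555, -0.011, 1.109, -0.083], TCP at [0.173, 0.652, 0.215] pointing down, gripper open.
Joint ranges: [-2.96, 2.96], [-0.34, 2.1], [-1.41, 1.46], [0.24, 2.44], [-1.37, 4.51], [0.17, 1.92], [-2.96, 2.96]. Speed limits (rad/s): [2.39, 2.39, 3.14, 3.14, 3.14, 3.14, 3.14].

## Interface

Orientations are given as a rotation vector (axis times angle).
In Python, from bench import r, imaging, look_for, outline_of gives the robot as it stands. The module is installed in compiled form; this text tells all that it offers.
- The arm moves only by the tool carry_out, never from a script. Its arguments are lists of equal length, an entry for each row: "offset": the shift along the tool's x, y, z as a fraction of full scale, a list of three; "turn": the turn, a rotation vector about the tool's x, y, z as a fraction of full scale, a list of three. A call has 1 to 8 rows; each row is the pose to reach, as a shift and turn from the pose commanded when the call began, along the tool's axes at that moment; what a row does not reach only later rows make up. Full scale, the value 1, is 0.5 m for a shift and 1.5 rad for a turn. A row lasts 1/10 s, in which the tool goes at most 50 mm and 8.59 degrees, less where a joint would pass 70% of its speed; a pose out of reach is approached as far as the arm can. A call with a number of a shift or a turn outside -1 to 1 is refused whole. A call with a gripper value outside its range is refused whole. "hand" is the closure, from 0 (fully open) to 1 (shut), set as the call begins (left out, the last holds). The fingers move at their own pace and stop on an object; "force" is the grip in N (left out, the last holds). Time passes only in rows, so rows that repeat a pose let the fingers close. It gives the time, the measured TCP pose, the force and the opening at its end, in the units of the state.
- r.get_obs(): the state, without advancing time (a new reading comes with each control period).
- imaging.grab_frame(name): name is "scene" or "top" or "wrist"; returns a dict with "pixels" (420x560x3 uint8, red, green, blue), "fx", "fy", "cx", "cy" (pixels), "R" (3x3) and "t" (3): a world point X has camera coordinates R X + t. Camera axes: x right, y down, z forward; pixel columns grow to the right and rows downward; lengths in m; the calibration is good to about 2 mm. A picture is of the moment at which its call begins. There is no depth.
- r.hand_in(): hands the job in, once; it reports no verdict.
Trained networks look in the newest picture that a camera, given by its name, has taken for a name from the list of things; names that differ only in an ending like _2 or _b are one class to them, and where a whole thing is asked for, a point or a joint stands for the part that bears it (a point fixed in the world has none). Each returns a list of dicts, best first, with "score" (0 to 1); they miss things now and then, are a little off and sometimes report something else, mostly with a low value. They report only what shows in the picture. A call takes as long as a camera call. They do not tell look-alikes from the thing itself.
- look_for(query, camera): "xyz" ([x, y, z] in m, in the coordinates of the camera as it stood for that picture, good to about 4 mm: the middle of the surface that is visible of it).
- outline_of(query, camera): "region" (420x560 bool, what is visible of it).
The state is a dict: "clock": time; "joints": joint angles; "qvel": joint speeds; "tau": joint torques, N m; "tcp_pos": TCP position; "orientation": TCP orientation; "contact_force": force on the tool from outside, world axes, zero at the start; "moment": the same for the moment, N m; "grip_width": finger opening in m.
Only numpy, scipy, OpenCV 4.12 (cv2) and the standard library are available. Lean on these libraries where they do the work, as an engineer would, in place of code of your own. Each camera call takes 0.05 s, during which the arm holds its last target. There are 200 camera calls.

## Task

Get the cup-handle mould ready for casting: slide the loose front half along its guides up to the back half and hold it pressed firmly home for a moment so that it seats; bring the latch's bail bar down over the keeper, behind its lip; then press the red lever over and down past centre and hold it firmly on its stop for a moment, so that the seam is clamped tight. Firm but gentle, a fingertip push of about 15 N: dry plaster chips and the latch bends. Leave the other things where they stand.

Things in the scene. Friction and masses are not known exactly. Their poses are not given: they have to be found in the camera images.
- stand: Fixed board 235 x 340 x 18 mm with the white plaster back half screwed on. Origin on the table under the middle of the mould's seam; x level, from the loose front half to the back half; y along the seam; z up. Board top z = 18. Back half: x 0 to 60, y -100 to 100, top a saddle at z = 80 for |y| < 50 between shoulders at z = 98. Guide battens: inner faces y = -101.5 and 101.5, tops z = 38 (mm).
- seam (a point): Middle of the top edge of the back half's parting face, in the saddle: stand frame (0, 0, 80) mm. Axes as the stand's.
- lever_pivot (a point): Centre of the lever's hinge pin on the latch base: stand frame (14, 0, 94) mm; the pin runs along the stand's y.
- lever (a joint): Angle of the toggle lever about lever_pivot, rad: 0 = closed, fully home, lying level towards the stand's +x on a firm stop; grows as it is raised, 1.57 = upright. Starts open at 1.4 to 1.7 (limit 2.0). A stiff hinge keeps it where it is left. With the bail hooked, resistance is felt from about 0.9 down to 0.3 (a few N at the red grip); below about 0.2 it is past centre and holds itself.
- lever_pad (a point): Place to press on the red grip (46 x 26 x 9 mm): on the face that looks up when closed, 65 mm along the lever from lever_pivot and 7 mm off its line. x runs along the lever to its end, 17 mm farther; z points out of this face.
- bail (a joint): Angle of the wire bail on its pin in the lever, rad. The pin is 18 mm from lever_pivot along the lever, 0.12 rad below its line. With the lever at L the bail points from the pin towards the front half (stand's -x), (bail - L) rad above level. A stiff pin holds it when steep; it drops when lowered below about 30 degrees.
- bar (a point): Middle of the bail's round steel cross bar, 8 mm thick, 40 mm long along the stand's y, 58.5 mm from the bail's pin. Its flat ends are free: pinch it there, lengthwise, 40 mm. Its legs lie 16 mm either side of the middle.
- bail_bar: The sliding, outer part of the bail: cross bar and two legs. Origin on the bail's pin, x from the bar to the pin. It is sprung (10 N per mm): rigid when pushed, stretches about 3 mm when drawn tight.
- front_half: Loose white plaster front half, 60 (x) x 200 (y) x 62 mm, shoulders to 80 mm, 0.64 to 0.92 kg, on the board between the battens, 20 to 45 mm short of the back half. Origin: centre of its underside; x towards the back half. It slides easily (2 to 4 N); push its flat near face (x = -30 mm) in the middle, low down. Its two sockets slip over pegs of the back half in the last 8 mm.
- keeper_seat (a point): On the front half at (0, 0, 71) mm: centre of the hooked bar. Steel keeper, front-half frame: plate 24 mm wide, top z = 66; lug 20 mm wide, its face at x = 4, top z = 82; the lip at the lug's top overhangs to x = -1, z 78 to 82. Bring the bar down with its centre at x below -6 on to the plate, then it is drawn to +x under the lip against the lug (the closing lever does this too).
- front_seam (a point): Middle of the top edge of the front half's parting face: front-half frame (30, 0, 62) mm. Meets seam when the mould is closed.
- back_half: The white plaster back half on the stand, sized as said there; origin at the stand's origin, raised to the board's top.
- brush: Wooden brush lying on the stand's board beside the mould; bystander.
- mug: Clay-coloured cup, 76 mm wide, 88 mm high, beside the stand; bystander.
- soap: White bottle, 54 mm wide, 150 mm high, beside the stand; bystander.
- slip_pot: Steel pot, 124 mm wide, 105 mm high, beside the stand; bystander.
- block: Brown block 85 x 65 x 45 mm beside the stand; bystander.
- knife: Wooden modelling knife lying on the stand's board beside the mould; bystander.
Things that resemble listed ones, but are neither listed nor needed, are in the scene too. What is shaped like the front_half but blue or green is not meant.

How it is judged:
On the way, in this order (a step that is already met when the one before it is completed fails the run):
1. the front half is pressed home: the seam open less than 2.5 mm and the halves pressed together with over 5 N (x of front_seam in the frame of seam above -0.0025 m and contact force between front_half and back_half above 5 N), for 0.2 s.
2. the bail bar is hooked: under the keeper's lip, within 4 mm of its seat, the seam still open less than 2.5 mm (x of bar in the frame of keeper_seat between -0.004 and 0.003 m and z of bar in the frame of keeper_seat below 0.005 m and distance between bar and keeper_seat below 0.007 m and x of front_seam in the frame of seam above -0.0025 m), for 0.2 s.
3. the lever is pressed down on its stop with over 5 N, the bar still hooked (x of bar in the frame of keeper_seat between -0.004 and 0.003 m and z of bar in the frame of keeper_seat below 0.005 m and distance between bar and keeper_seat below 0.007 m and value of joint lever below 0.06 rad and (contact force between the fingers and lever_c0 above 5 N or contact force between the fingers and lever_c1 above 5 N)), for 0.2 s.
At the end, for the whole second after the job is handed in: The lever is home (below 0.06 rad) and at rest, the bail bar under the lip within 4 mm of its seat and pulling on the keeper with over 8 N, the seam open less than 1.5 mm, the front half upright and square to the back half within 0.02 rad and at rest (value of joint lever below 0.06 rad and x of bar in the frame of keeper_seat between -0.004 and 0.003 m and z of bar in the frame of keeper_seat below 0.005 m and distance between bar and keeper_seat below 0.007 m and x of front_seam in the frame of seam above -0.0015 m and contact force between bail_bar and front_half above 8 N and angle between the x axis of front_half and the x axis of stand, either way round below 0.02 rad and angle between front_half's own z axis and vertical below 0.02 rad and linear speed of front_half below 0.005 m/s and velocity of joint lever between -0.05 and 0.05 rad/s); the robot touches nothing.
It fails at once if the robot presses the plaster front half with more than 25 N (contact force between the arm and front_half above 25 N).
It fails at once if the robot presses the lever with more than 25 N (contact force between the arm and lever_c0 above 25 N or contact force between the arm and lever_c1 above 25 N).
It fails at once if the bail is forced against the front half with more than 50 N (contact force between bail_bar and front_half above 50 N).
It fails at once if the robot presses the plaster back half with more than 25 N (contact force between the arm and back_half above 25 N).
It fails at once if a bystander is moved by more than 20 mm (distance of any of brush, mug, soap, slip_pot, block, knife from where it was at the start of the episode above 0.02 m).
It also fails if it takes over 64 s, if anything falls off the work surface, if the arm or the gripper's body presses on something with over 40 N, if the wrist force passes 120 N, or if a joint passes its speed limit or range.

## Working session

There is one attempt and no reset: what is moved stays moved. The work goes in short steps, Python scripts to look and compute and a tool call to move; the robot and the scene stay as the last step left them, time stands still between calls to the robot, and variables do not carry over. Pictures are saved under pics/ and viewed, about 8 in all and at most 12, crops included, and the job is handed in when it is done.

Besides the shell and the picture viewer there is one more tool, called after ">>>" by a JSON object that holds its "name" and its "arguments". carry_out: Moves the arm, as the interface text tells. Shift numbers are shares of 0.5 m and turn numbers shares of 1.5 rad, none past 1 either way. Its arguments: {"type":"object","properties":{"offset":{"type":"array","items":{"type":"array","items":{"type":"number","minimum":-1,"maximum":1}}},"turn":{"type":"array","items":{"type":"array","items":{"type":"number","minimum":-1,"maximum":1}}},"hand":{"type":"number"},"force":{"type":"number"}},"required":["offset","turn"]}

```bash
mkdir -p pics; ls; python3 - <<'E'
from bench import r, imaging, look_for, outline_of
import cv2, numpy as np
o=r.get_obs()
for k in o: print(k,np.round(o[k],4))
print(r.nose_length)
ims=[]
for c in ("scene","top"):
    f=imaging.grab_frame(c); p=f["pixels"][:,:,::-1].copy()
    cv2.imwrite(f"pics/{c}0.png",p); ims.append(p)
    R=np.array(f["R"]);t=np.array(f["t"])
    print(c,f["fx"],f["cx"],f["cy"],"cam at",np.round(-R.T@t,3))
    for q in ("stand","front_half","back_half","lever","lever_pad","bail_bar","bar","keeper_seat","brush","mug","soap","slip_pot","block","knife"):
        for d in look_for(q,c)[:3]:
            print(c,q,round(d["score"],2),np.round(R.T@(np.array(d["xyz"])-t),3))
E
```

```text
pics
clock 0.0
joints [-1.4191  0.4778  0.0224  1.5564 -0.0115  1.1093 -0.0831]
qvel [ 0.0001  0.0007 -0.0015 -0.0011  0.0012  0.0012  0.0004]
tau [-0.00000e+00 -5.96447e+01  1.60750e+00 -2.81201e+01  1.24000e-02
  9.20000e-03 -0.00000e+00]
tcp_pos [0.1733 0.6518 0.2144]
orientation [-4.070e-01 -3.115e+00  2.800e-03]
contact_force [-0.0501 -0.0789 -0.2962]
moment [ 0.0271  0.0569 -0.0001]
grip_width 0.0851
0.014
scene 474.51987199513695 284.51145782804286 206.72540853329164 cam at [ 0.884 -0.421  1.124]
scene stand 0.89 [ 0.573 -0.012  0.023]
scene front_half 0.92 [ 0.273 -0.252  0.059]
scene front_half 0.76 [0.264 0.327 0.063]
scene front_half 0.7 [0.781 0.32  0.062]
scene back_half 0.77 [0.575 0.022 0.088]
scene back_half 0.3 [0.448 0.283 0.058]
scene back_half 0.2 [0.556 0.038 0.153]
scene lever 0.55 [0.556 0.038 0.156]
scene lever_pad 0.65 [0.553 0.035 0.155]
scene bail_bar 0.59 [0.527 0.032 0.163]
scene bail_bar 0.56 [ 0.556 -0.102  0.025]
scene bail_bar 0.34 [ 0.486 -0.21   0.043]
scene bar 0.49 [0.526 0.032 0.163]
scene bar 0.29 [0.558 0.038 0.15 ]
scene keeper_seat 0.89 [0.77
[... 627 characters left out ...]
at [0.422 0.033 1.195]
top stand 0.84 [0.539 0.034 0.017]
top front_half 0.86 [0.763 0.337 0.061]
top front_half 0.82 [0.473 0.033 0.085]
top front_half 0.67 [0.249 0.341 0.064]
top back_half 0.72 [0.569 0.041 0.082]
top lever 0.53 [0.547 0.043 0.165]
top bar 0.44 [0.522 0.035 0.161]
top bar 0.42 [0.523 0.187 0.039]
top keeper_seat 0.82 [0.252 0.339 0.064]
top keeper_seat 0.75 [0.765 0.332 0.064]
top keeper_seat 0.73 [ 0.259 -0.239  0.065]
top brush 0.94 [0.523 0.184 0.035]
top brush 0.33 [ 0.478 -0.201  0.046]
top mug 0.84 [0.442 0.294 0.034]
top soap 0.57 [0.532 0.313 0.102]
top slip_pot 0.72 [ 0.611 -0.284  0.033]
top block 0.98 [ 0.477 -0.201  0.043]
top knife 0.69 [ 0.548 -0.099  0.025]
```

View pics/scene0.png

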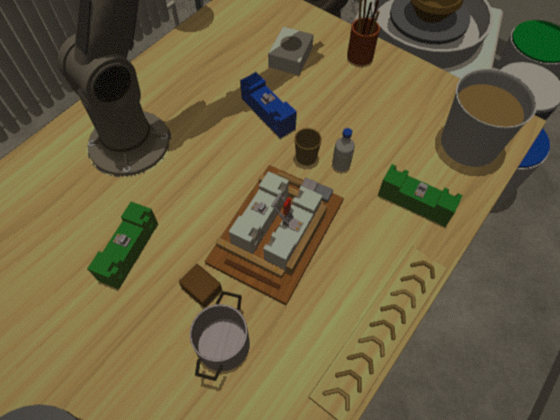

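View pics/top0.png

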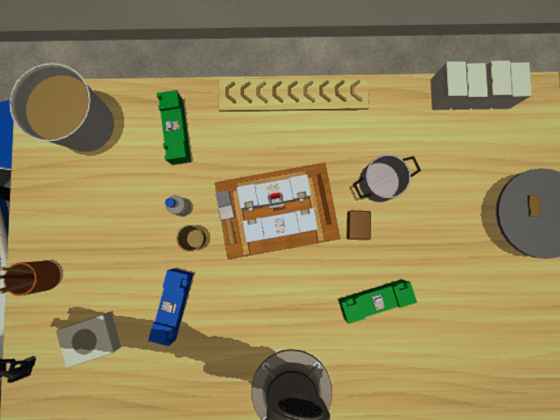

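The white front half sits on the board at top (280,226), scene (258,208). The green ones (top (172,128) and (378,300)) and the blue one (top (170,305)) are look-alikes. Lever and bail stand upright at top (275,200). The stand is yawed about 10°.

```bash
cat > h.py <<'E'
from bench import r, imaging, look_for, outline_of
import cv2, numpy as np
from scipy.spatial.transform import Rotation as Ro
def down(yaw):   # tool pointing down, tool y = stand y for stand yaw
    c,s=np.cos(yaw),np.sin(yaw)
    return np.array([[-c,-s,0],[-s,c,0],[0,0,-1]]).T.T
def move(targets,yaw,frm=None):
    o=r.get_obs(); R=Ro.from_rotvec(o["orientation"]); p=np.array(o["tcp_pos"]) if frm is None else np.array(frm)
    Rt=Ro.from_matrix(down(yaw))
    for T in targets:
        print("offset",np.round(R.inv().apply(np.array(T)-p)/0.5,4),"turn",np.round((R.inv()*Rt).as_rotvec()/1.5,4))
def ray(f,u,v,z):
    R=np.array(f["R"]);t=np.array(f["t"]);c=-R.T@t
    d=R.T@np.array([(u-f["cx"])/f["fx"],(v-f["cy"])/f["fy"],1]); return c+d*(z-c[2])/d[2]
def proj(f,X):
    c=np.array(f["R"])@np.array(X)+np.array(f["t"]); return np.array([f["fx"]*c[0]/c[2]+f["cx"],f["fy"]*c[1]/c[2]+f["cy"]])
E
python3 - <<'E'
from h import *
f=imaging.grab_frame("top")
m=outline_of("stand","top")[0]["region"].astype(np.uint8)
c=max(cv2.findContours(m,0,1)[0],key=cv2.contourArea)
b=cv2.boxPoints(cv2.minAreaRect(c)); B=np.array([ray(f,u,v,.018) for u,v in b]); print(np.round(B,3))
e=B[1]-B[0],B[2]-B[1]; print([ (round(float(np.hypot(*x[:2])),3), round(float(np.degrees(np.arctan2(x[1],x[0]))),1)) for x in e], B.mean(0))
w=imaging.grab_frame("wrist"); o=r.get_obs(); R=Ro.from_rotvec(o["orientation"]).as_matrix()
cam=-np.array(w["R"]).T@np.array(w["t"]); print("cam in tool",R.T@(cam-o["tcp_pos"]),"axis",R.T@np.array(w["R"])[2],w["fx"])
move([[.173,.652,.40],[.42,.03,.40]],np.radians(10.3))
E
```

```text
[[ 0.612  0.229  0.018]
 [ 0.67  -0.115  0.018]
 [ 0.435 -0.151  0.018]
 [ 0.379  0.187  0.018]]
[(0.349, -80.5), (0.238, -171.3)] [0.5243285  0.03761429 0.018     ]
cam in tool [ 0.07125284  0.00018981 -0.15822435] axis [-0.28317725 -0.00126761  0.95906675] 337.7085872679959
offset [ 0.0006 -0.0009 -0.3692] turn [ 0.     -0.     -0.2931]
offset [-0.7964 -1.0762 -0.3692] turn [ 0.     -0.     -0.2931]
```

>>> {"name": "carry_out", "arguments": {"offset": [[-0.1,-0.1,-0.1],[-0.7,-0.95,-0.3],[-0.7,-0.95,-0.3],[-0.7,-0.95,-0.3],[-0.7,-0.95,-0.3],[-0.7,-0.95,-0.3],[-0.7,-0.95,-0.3],[-0.7,-0.95,-0.3]], "turn": [[0,0,-0.29],[0,0,-0.29],[0,0,-0.29],[0,0,-0.29],[0,0,-0.29],[0,0,-0.29],[0,0,-0.29],[0,0,-0.29]], "hand": 0}}

```text
clock: 2.45
tcp_pos: [0.316, 0.2956, 0.3203]
orientation: [-0.275, 3.129, 0.001]
contact_force: [1.2, 0.5, 0.5]
grip_width: 0.0854
```

```bash
python3 - <<'E'
from h import *
print(r.get_obs()["tcp_pos"]); move([[.43,.02,.30]],np.radians(9.3))
E
```

```text
[0.31603767 0.2956409  0.32025658]
offset [-0.1284 -0.5826  0.0401] turn [0.0005 0.0003 0.0085]
```

>>> {"name": "carry_out", "arguments": {"offset": [[-0.13,-0.58,0.04],[-0.13,-0.58,0.04],[-0.13,-0.58,0.04],[-0.13,-0.58,0.04],[-0.13,-0.58,0.04],[-0.13,-0.58,0.04],[-0.13,-0.58,0.04],[-0.13,-0.58,0.04]], "turn": [[0,0,0.008],[0,0,0.008],[0,0,0.008],[0,0,0.008],[0,0,0.008],[0,0,0.008],[0,0,0.008],[0,0,0.008]]}}

```text
clock: 3.25
tcp_pos: [0.4302, 0.0227, 0.2996]
orientation: [-0.252, 3.131, 0.001]
contact_force: [0.0, 1.1, -0.6]
grip_width: 0.0858
```

```bash
python3 - <<'E'
from h import *
f=imaging.grab_frame("wrist"); p=f["pixels"][:,:,::-1].copy()
cv2.imwrite("pics/w0.png",p); np.savez("w0.npz",R=f["R"],t=f["t"],k=[f["fx"],f["fy"],f["cx"],f["cy"]])
R=np.array(f["R"]);t=np.array(f["t"])
for q in ("front_half","lever_pad","bar","keeper_seat","back_half"):
    for d in look_for(q,"wrist")[:2]:
        X=R.T@(np.array(d["xyz"])-t); print(q,round(d["score"],2),np.round(X,3),np.round(proj(f,X)))
cv2.imwrite("pics/w0c.png",cv2.resize(p,(800,600),interpolation=cv2.INTER_CUBIC))
o=r.get_obs(); print(o["tcp_pos"],o["orientation"])
E
```

```text
front_half 0.83 [0.311 0.3   0.043] [534. 109.]
front_half 0.8 [0.715 0.347 0.078] [479. 409.]
lever_pad 0.87 [0.551 0.035 0.163] [278. 312.]
lever_pad 0.63 [0.535 0.027 0.028] [276. 245.]
bar 0.71 [0.535 0.028 0.029] [276. 246.]
bar 0.69 [0.525 0.033 0.162] [280. 289.]
keeper_seat 0.87 [ 0.292 -0.254  0.029] [62. 11.]
keeper_seat 0.77 [0.473 0.024 0.081] [280. 213.]
back_half 0.9 [0.56  0.038 0.079] [280. 280.]
[0.42991928 0.02450613 0.29960042] [-2.59693367e-01  3.13082662e+00  2.05424745e-04]
```

View pics/w0c.png

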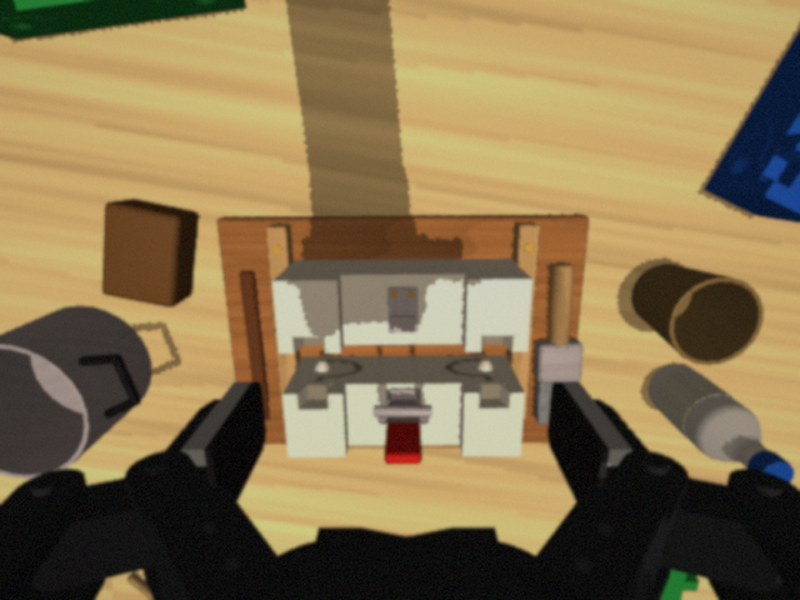

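The wrist view is aligned with the stand. The white front half on the board (800x600 px: (400,305)) is the one meant, with the back half below at (400,420), bar at (402,412) and red grip at (403,450). I'll confirm it in an enlarged crop.

```bash
python3 - <<'E'
import cv2
p=cv2.imread("pics/w0.png")[175:325,180:380]; cv2.imwrite("pics/w0z.png",cv2.resize(p,(800,600),interpolation=cv2.INTER_CUBIC))
E
```

```text
(no output)
```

View pics/w0z.png

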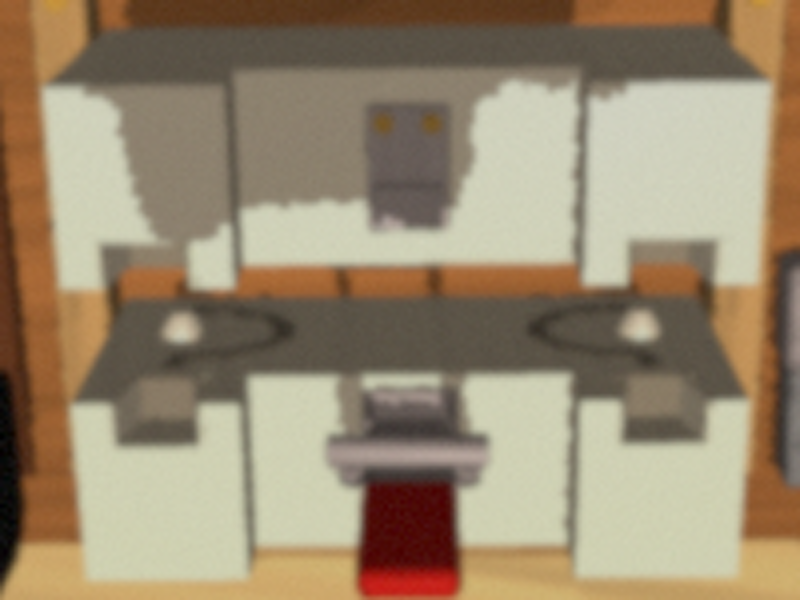

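Confirmed: white half with its steel keeper plate at crop (408,165); the bar runs from (328,450) to (488,448), and the red grip's end edge is at (408,572). I'll fit the pose from the corners.

```bash
cat > fit.py <<'E'
from h import *
from scipy.optimize import least_squares, brentq
d=np.load("w0.npz"); f=dict(R=d["R"],t=d["t"],fx=d["k"][0],fy=d["k"][1],cx=d["k"][2],cy=d["k"][3])
px=lambda u,v:(180+u/4,175+v/4)
back=[((0,-100,98),(72,404)),((0,100,98),(748,400)),((60,-100,98),(86,580)),((60,100,98),(742,576)),((0,-50,80),(248,373)),((0,50,80),(575,373)),((60,-50,80),(252,547)),((60,50,80),(570,547))]
front=[((-30,-100,98),(42,86)),((-30,100,98),(770,78)),((30,-100,98),(60,290)),((30,100,98),(758,284)),((-30,-50,80),(235,70)),((-30,50,80),(580,67)),((30,-50,80),(238,266)),((30,50,80),(580,266))]
def W(q,P):
    c,s=np.cos(q[2]),np.sin(q[2]); P=np.array(P,float)/1000
    return np.array([q[0]+c*P[0]-s*P[1],q[1]+s*P[0]+c*P[1],P[2]])
def fit(pts,q0):
    s=least_squares(lambda q:np.concatenate([proj(f,W(q,P))-px(*u) for P,u in pts]),q0)
    return s.x,np.sqrt(np.mean(s.fun**2))
if __name__=="__main__":
    S,e=fit(back,[.53,.03,.16]); F,e2=fit(front,[.47,.03,.16])
    print("stand",np.round(S,4),e,"front",np.round(F,4),e2)
    c,s=np.cos(S[2]),np.sin(S[2]); dx=F[:2]-S[:2]; print("front in stand",c*dx[0]+s*dx[1],-s*dx[0]+c*dx[1],"yaw diff",F[2]-S[2])
    def grip(L): return (14+82*np.cos(L)-7*np.sin(L),0,94+82*np.sin(L)+7*np.cos(L))
    L=brentq(lambda L:proj(f,W(S,grip(L)))[1]-px(408,572)[1],1.1,2.0); print("lever",L)
    for LL in (L,1.55):
        pin=(14+18*np.cos(LL-.12),94+18*np.sin(LL-.12))
        bar=lambda a:(pin[0]-58.5*np.cos(a),0,pin[1]+58.5*np.sin(a))
        for a in np.arange(.6,1.7,.1): print(round(a,2),np.round(proj(f,W(S,bar(a)))-px(408,452),2),np.round(bar(a),1))
E
python3 fit.py
```

```text
stand [0.5434 0.0385 0.1668] 0.4643639812759083 front [0.478  0.0271 0.1699] 0.4923987008765809
front in stand -0.06632495308350288 -0.0003621918145301304 yaw diff 0.0030854859789320177
lever 1.5939884132853646
0.6 [  0.13 -20.02] [-32.5   0.  144.9]
0.7 [  0.13 -14.75] [-29.    0.  149.6]
0.8 [ 0.13 -9.16] [-25.    0.  153.9]
0.9 [ 0.14 -3.3 ] [-20.6   0.  157.7]
1.0 [0.15 2.74] [-15.9   0.  161.1]
1.1 [0.17 8.86] [-10.8   0.  164.1]
1.2 [ 0.2  14.99] [ -5.5   0.  166.4]
1.3 [ 0.23 21.02] [1.000e-01 0.000e+00 1.683e+02]
1.4 [ 0.27 26.87] [  5.8   0.  169.6]
1.5 [ 0.31 32.44] [ 11.6   0.  170.3]
1.6 [ 0.36 37.65] [ 17.4   0.  170.4]
0.6 [  0.14 -19.35] [-31.8   0.  144.9]
0.7 [  0.13 -14.09] [-28.2   0.  149.5]
0.8 [ 0.13 -8.49] [-24.2   0.  153.8]
0.9 [ 0.14 -2.63] [-19.8   0.  157.6]
1.0 [0.16 3.4 ] [-15.1   0.  161. ]
1.1 [0.18 9.52] [-10.   0. 164.]
1.2 [ 0.21 15.65] [ -4.7   0.  166.3]
1.3 [ 0.24 21.67] [  0.9   0.  168.2]
1.4 [ 0.28 27.51] [  6.6   0.  169.5]
1.5 [ 0.32 33.08] [ 12.4   0.  170.2]
1.6 [ 0.37 38.28] [ 18.2   0.  170.3]
```

```bash
cat >> h.py <<'E'
S=(.5434,.0385,.1668)
def st(x,z,y=0):  # stand mm -> world m
    c,s=np.cos(S[2]),np.sin(S[2]); return [S[0]+(c*x-s*y)/1000,S[1]+(s*x+c*y)/1000,z/1000]
def where():
    o=r.get_obs(); p=o["tcp_pos"]; c,s=np.cos(S[2]),np.sin(S[2]); d=np.array(p[:2])-S[:2]; F=o["contact_force"]
    print("clock",round(o["clock"],2),"stand mm",np.round([1000*(c*d[0]+s*d[1]),1000*(-s*d[0]+c*d[1]),1000*p[2]],1),"F stand",np.round([c*F[0]+s*F[1],-s*F[0]+c*F[1],F[2]],1),"w",round(o["grip_width"],4))
E
python3 - <<'E'
from h import *
where(); move([st(-119,150),st(-119,54)],S[2])
E
```

```text
clock 3.55 stand mm [-114.2    5.   299.6] F stand [ 0.3 -0.4  0.6] w 0.0848
offset [ 0.0095 -0.0101  0.2992] turn [ 0.0001  0.     -0.0009]
offset [ 0.0095 -0.0102  0.4912] turn [ 0.0001  0.     -0.0009]
```

>>> {"name": "carry_out", "arguments": {"offset": [[0.01,-0.01,0.1],[0.01,-0.01,0.2],[0.01,-0.01,0.28],[0.01,-0.01,0.36],[0.01,-0.01,0.43],[0.01,-0.01,0.49],[0.01,-0.01,0.49],[0.01,-0.01,0.49]], "turn": [[0,0,-0.001],[0,0,-0.001],[0,0,-0.001],[0,0,-0.001],[0,0,-0.001],[0,0,-0.001],[0,0,-0.001],[0,0,-0.001]], "hand": 1, "force": 30}}

```text
clock: 4.35
tcp_pos: [0.426, 0.0179, 0.0549]
orientation: [0.259, -3.13, 0.0]
contact_force: [-0.1, -0.0, 1.3]
grip_width: 0.0
```

```bash
python3 -c "
from h import *
where()"
```

```text
clock 4.35 stand mm [-119.2   -0.9   54.9] F stand [-0.1 -0.   1.3] w 0.0
```

>>> {"name": "carry_out", "arguments": {"offset": [[-0.012,0.002,0],[-0.022,0.002,0],[-0.03,0.002,0],[-0.04,0.002,0],[-0.05,0.002,0],[-0.06,0.002,0],[-0.07,0.002,0],[-0.076,0.002,0]], "turn": [[0,0,0],[0,0,0],[0,0,0],[0,0,0],[0,0,0],[0,0,0],[0,0,0],[0,0,0]]}}

```text
clock: 5.15
tcp_pos: [0.464, 0.025, 0.0545]
orientation: [-0.258, 3.131, -0.0]
contact_force: [-2.2, 0.5, 1.5]
grip_width: 0.0001
```

```bash
python3 -c "
from h import *
where()"
```

```text
clock 5.15 stand mm [-80.6  -0.1  54.5] F stand [-2.1  0.9  1.5] w 0.0001
```

Pushing at about 2 N, so it is sliding. On in small steps.

>>> {"name": "carry_out", "arguments": {"offset": [[-0.006,0,0],[-0.01,0,0],[-0.014,0,0],[-0.016,0,0]], "turn": [[0,0,0],[0,0,0],[0,0,0],[0,0,0]]}}

```text
clock: 5.55
tcp_pos: [0.4714, 0.0262, 0.0545]
orientation: [-0.258, 3.131, -0.0]
contact_force: [-1.6, 0.5, -1.0]
grip_width: 0.0003
```

```bash
python3 -c "
from h import *
where()"
```

```text
clock 5.55 stand mm [-73.1  -0.2  54.5] F stand [-1.5  0.8 -1. ] w 0.0003
```

>>> {"name": "carry_out", "arguments": {"offset": [[-0.002,0,0],[-0.004,0,0]], "turn": [[0,0,0],[0,0,0]]}}

```text
clock: 5.75
tcp_pos: [0.4726, 0.0264, 0.0545]
orientation: [0.258, -3.13, -0.0]
contact_force: [-4.8, -1.2, 2.8]
grip_width: 0.0003
```

>>> {"name": "carry_out", "arguments": {"offset": [[-0.001,0,0],[-0.002,0,0]], "turn": [[0,0,0],[0,0,0]]}}

```text
clock: 5.95
tcp_pos: [0.4726, 0.0264, 0.0543]
orientation: [0.258, -3.128, -0.0]
contact_force: [-6.5, -0.9, 5.1]
grip_width: -0.0003
```

>>> {"name": "carry_out", "arguments": {"offset": [[-0.001,0,0],[-0.002,0,0]], "turn": [[0,0,0],[0,0,0]]}}

```text
clock: 6.15
tcp_pos: [0.4726, 0.0264, 0.0541]
orientation: [0.257, -3.126, -0.0]
contact_force: [-9.3, -1.9, 5.5]
grip_width: -0.0001
```

>>> {"name": "carry_out", "arguments": {"offset": [[-0.002,0,0],[-0.002,0,0],[-0.002,0,0],[-0.002,0,0]], "turn": [[0,0,0],[0,0,0],[0,0,0],[0,0,0]]}}

```text
clock: 6.55
tcp_pos: [0.4725, 0.0264, 0.0539]
orientation: [0.257, -3.124, -0.0]
contact_force: [-9.9, -1.2, 5.5]
grip_width: 0.0001
```

>>> {"name": "carry_out", "arguments": {"offset": [[-0.001,0,0],[-0.002,0,0],[-0.002,0,0],[-0.002,0,0]], "turn": [[0,0,0],[0,0,0],[0,0,0],[0,0,0]]}}

```text
clock: 6.95
tcp_pos: [0.4725, 0.0264, 0.0536]
orientation: [0.257, -3.122, -0.001]
contact_force: [-11.9, -2.2, 6.9]
grip_width: 0.0003
```

```bash
python3 -c "
from h import *
where()"
```

```text
clock 6.95 stand mm [-72.   -0.1  53.6] F stand [-12.1  -0.2   6.9] w 0.0003
```

>>> {"name": "carry_out", "arguments": {"offset": [[0.03,0,0],[0.06,0,0],[0.06,0,-0.1],[0.06,0,-0.2],[0.06,0,-0.3],[0.06,0,-0.4],[0.06,0,-0.45],[0.06,0,-0.45]], "turn": [[0,0,0],[0,0,0],[0,0,0],[0,0,0],[0,0,0],[0,0,0],[0,0,0],[0,0,0]], "hand": 0}}

```text
clock: 7.75
tcp_pos: [0.4509, 0.023, 0.284]
orientation: [-0.258, 3.121, 0.005]
contact_force: [1.3, -0.2, -1.4]
grip_width: 0.0856
```

```bash
python3 - <<'E'
from h import *
where()
f=imaging.grab_frame("wrist"); p=f["pixels"][:,:,::-1].copy(); cv2.imwrite("pics/w1.png",p)
np.savez("w1.npz",R=f["R"],t=f["t"],k=[f["fx"],f["fy"],f["cx"],f["cy"]])
c=proj(f,st(-10,110)).round().astype(int); u,v=max(0,c[0]-100),max(0,min(270,c[1]-75)); print(u,v)
cv2.imwrite("pics/w1z.png",cv2.resize(p[v:v+150,u:u+200],(800,600),interpolation=cv2.INTER_CUBIC))
E
```

```text
clock 7.75 stand mm [-93.8   0.  284. ] F stand [ 1.3 -0.4 -1.4] w 0.0856
185 185
```

View pics/w1z.png

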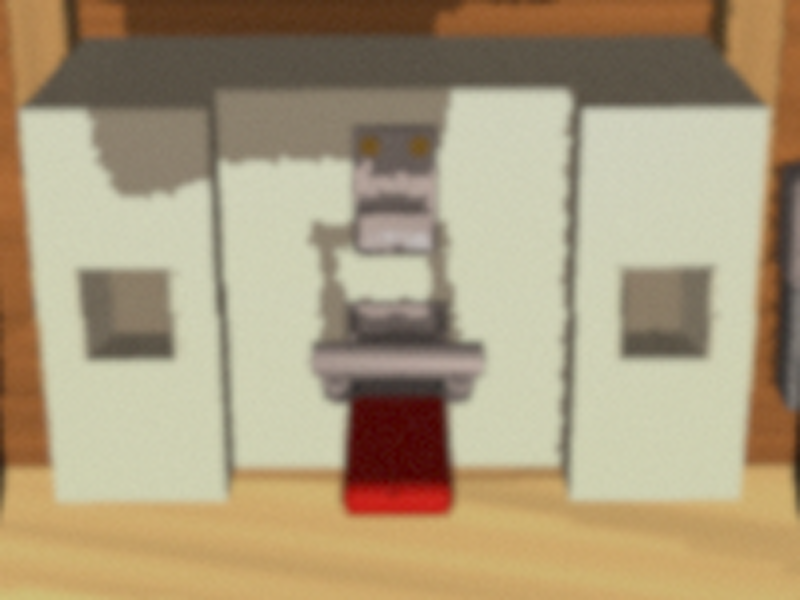

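The seam is closed (no gap at crop row about 300). The bar is at (400,360), the lip at (397,230). Refining the pose with this view.

```bash
python3 - <<'E'
from h import *
import fit
d=np.load("w1.npz"); f=fit.f=dict(R=d["R"],t=d["t"],fx=d["k"][0],fy=d["k"][1],cx=d["k"][2],cy=d["k"][3])
px=fit.px=lambda u,v:(185+u/4,185+v/4)
pts=[((-60,-100,98),(20,106)),((-60,100,98),(770,104)),((60,-100,98),(55,500)),((60,100,98),(742,498)),((-60,-50,80),(215,90)),((-60,50,80),(575,88)),((60,-50,80),(231,470)),((60,50,80),(565,466))]
q,e=fit.fit(pts,S); print(np.round(q,4),e)
W=fit.W
for L in np.arange(1.45,1.75,.05): print(round(L,2),proj(f,W(q,(14+82*np.cos(L)-7*np.sin(L),0,94+82*np.sin(L)+7*np.cos(L))))-px(398,488))
for L in (1.6,):
    pin=(14+18*np.cos(L-.12),94+18*np.sin(L-.12))
    for a in np.arange(.85,1.1,.05):
        b=(pin[0]-58.5*np.cos(a),0,pin[1]+58.5*np.sin(a)); print(round(a,2),proj(f,W(q,b))-px(400,360),np.round(b,1))
for P in ((-32,0,100),): print("lip edge",proj(f,W(q,P)))
move([st(-18,215)],S[2])
E
```

```text
[0.5431 0.038  0.17  ] 0.4542051271826758
1.45 [-0.1839132  10.99597354]
1.5 [-0.20763967  7.10405117]
1.55 [-0.23175938  3.05237772]
1.6 [-0.25616852 -1.14257407]
1.65 [-0.28075972 -5.46313493]
1.7 [-0.30542306 -9.89059134]
1.75 [ -0.33004716 -14.40535693]
0.85 [-0.93165695 -6.96428995] [-23.    0.  155.9]
0.9 [-0.91771657 -3.85714751] [-20.7   0.  157.8]
0.95 [-0.90319982 -0.69742039] [-18.4   0.  159.5]
1.0 [-0.88815677  2.50329133] [-16.    0.  161.2]
1.05 [-0.87264105  5.73298906] [-13.5   0.  162.7]
1.1 [-0.8567095   8.97935974] [-10.9   0.  164.1]
lip edge [284.00311531 237.02313535]
offset [-0.1538 -0.0003  0.1342] turn [ 0.0012  0.0041 -0.0012]
```

>>> {"name": "carry_out", "arguments": {"offset": [[-0.08,0,0.03],[-0.154,0,0.08],[-0.154,0,0.15],[-0.154,0,0.2],[-0.154,0,0.238],[-0.154,0,0.238],[-0.154,0,0.238]], "turn": [[0.001,0.004,-0.001],[0.001,0.004,-0.001],[0.001,0.004,-0.001],[0.001,0.004,-0.001],[0.001,0.004,-0.001],[0.001,0.004,-0.001],[0.001,0.004,-0.001]], "hand": 0}}

```text
clock: 8.5
tcp_pos: [0.5232, 0.0345, 0.16]
orientation: [0.259, -3.124, 0.004]
contact_force: [0.2, 1.2, 0.2]
grip_width: 0.0857
```

```bash
python3 -c "
from h import *
where();move([st(-18,164.5)],S[2])"
```

```text
clock 8.5 stand mm [-20.6  -0.6 160. ] F stand [0.4 1.2 0.2] w 0.0857
offset [-0.0052  0.0011 -0.0091] turn [-0.0015 -0.005  -0.0008]
```

>>> {"name": "carry_out", "arguments": {"offset": [[-0.005,0.001,-0.009],[-0.005,0.001,-0.009]], "turn": [[-0.001,-0.005,-0.001],[-0.001,-0.005,-0.001]]}}

```text
clock: 8.7
tcp_pos: [0.5273, 0.036, 0.1668]
orientation: [-0.263, 3.126, 0.001]
contact_force: [-0.2, -0.1, 0.3]
grip_width: 0.0855
```

>>> {"name": "carry_out", "arguments": {"offset": [[0,0,0],[0,0,0],[0,0,0],[0,0,0],[0,0,0]], "turn": [[0,0,0],[0,0,0],[0,0,0],[0,0,0],[0,0,0]], "hand": 1, "force": 20}}

```text
clock: 9.2
tcp_pos: [0.5259, 0.0358, 0.165]
orientation: [-0.263, 3.129, 0.0]
contact_force: [-0.9, 0.8, 0.5]
grip_width: 0.0123
```

```bash
python3 - <<'E'
from h import *
where()
f=imaging.grab_frame("wrist"); p=f["pixels"][:,:,::-1].copy()
cv2.imwrite("pics/w2z.png",cv2.resize(p[200:420,130:430],(800,587),interpolation=cv2.INTER_CUBIC))
E
```

```text
clock 9.2 stand mm [-17.7   0.2 165. ] F stand [-0.7  0.9  0.5] w 0.0123
```

View pics/w2z.png

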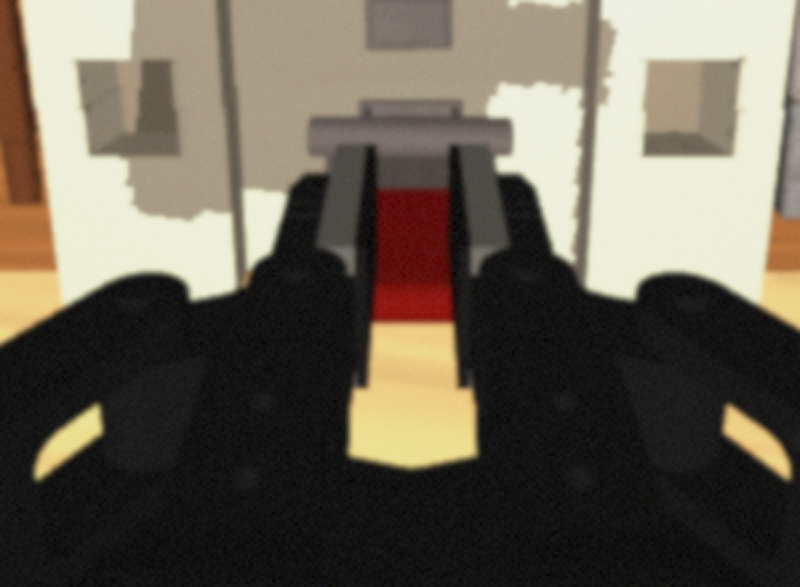

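The fingers closed just above the bar: tips at crop (345,150) and (475,150) over the bar at (410,136), opening 12 mm, so the grasp missed. I'll check where the bar is now, then regrip lower.

>>> {"name": "carry_out", "arguments": {"offset": [[0,0,-0.01],[0,0,-0.02],[0,0,-0.02],[0,0,-0.02],[0,0,-0.02]], "turn": [[0,0,0],[0,0,0],[0,0,0],[0,0,0],[0,0,0]], "hand": 0}}

```text
clock: 9.75
tcp_pos: [0.5258, 0.0358, 0.175]
orientation: [-0.263, 3.129, 0.0]
contact_force: [-0.9, 0.3, -0.7]
grip_width: 0.0764
```

```bash
python3 - <<'E'
from h import *
where()
f=imaging.grab_frame("wrist"); p=f["pixels"][:,:,::-1].copy(); cv2.imwrite("pics/w3.png",p)
print("expected bar ends",proj(f,st(-18.2,159.5,-20)),proj(f,st(-18.2,159.5,20)),"grip end edge", proj(f,st(14+82*np.cos(1.59)-7*np.sin(1.59),94+82*np.sin(1.59)+7*np.cos(1.59))))
cv2.imwrite("pics/w3z.png",cv2.resize(p[200:420,130:430],(800,587),interpolation=cv2.INTER_CUBIC))
move([st(-18.2,156)],S[2])
E
```

```text
clock 9.75 stand mm [-17.8   0.3 175. ] F stand [-0.9  0.4 -0.7] w 0.0764
expected bar ends [248.15245296 244.6322069 ] [320.5171739  244.73751657] grip end edge [284.24425783 298.27552493]
offset [ 0.0008 -0.0005  0.0379] turn [0.     0.0009 0.0006]
```

View pics/w3z.png

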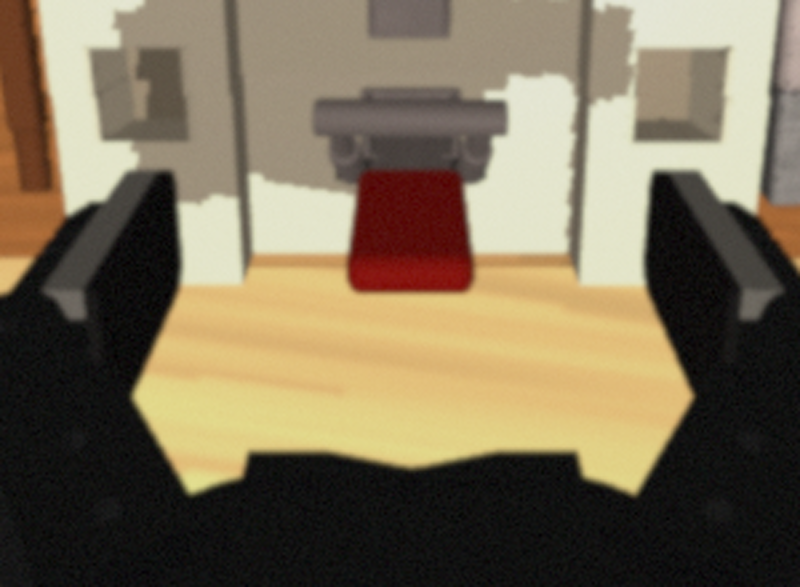

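```bash
python3 - <<'E'
from h import *
f=imaging.grab_frame("wrist")
for z in (145,150,155,160,165,170,175): print(z,"near-face edge, left y=-10,-20",[np.round(proj(f,st(-28.8,z+10,y)),1) for y in (-6,-17)],"if x=-18",np.round(proj(f,st(-18,z+10,-6)),1))
print("open tips: z rel",[ (z,np.round(proj(f,st(-28.8,z,-43)),1)) for z in (160,165,170,175,180)])
E
```

```text
145 near-face edge, left y=-10,-20 [array([273.6, 224. ]), array([253.8, 224. ])] if x=-18 [273.8 242.1]
150 near-face edge, left y=-10,-20 [array([273.3, 227. ]), array([253. , 226.9])] if x=-18 [273.5 245.5]
155 near-face edge, left y=-10,-20 [array([273. , 230.1]), array([252.2, 230.1])] if x=-18 [273.2 249. ]
160 near-face edge, left y=-10,-20 [array([272.7, 233.4]), array([251.3, 233.4])] if x=-18 [272.8 252.8]
165 near-face edge, left y=-10,-20 [array([272.3, 236.9]), array([250.3, 236.8])] if x=-18 [272.5 256.8]
170 near-face edge, left y=-10,-20 [array([272. , 240.6]), array([249.3, 240.5])] if x=-18 [272.2 260.9]
175 near-face edge, left y=-10,-20 [array([271.6, 244.5]), array([248.2, 244.4])] if x=-18 [271.8 265.4]
open tips: z rel [(160, array([205.1, 226.9])), (165, array([203., 230.])), (170, array([200.7, 233.3])), (175, array([198.3, 236.8])), (180, array([195.8, 240.4]))]
```

The bar is where expected (px (248,244)–(320,244)). Closing to 12 mm there means the real tips stand higher than the nominal nose suggests, and the picture agrees: tips roughly 14–24 mm behind the reported TCP. I'll go lower and test by closing; the opening tells.

>>> {"name": "carry_out", "arguments": {"offset": [[0.001,-0.001,0.03],[0.001,-0.001,0.06],[0.001,-0.001,0.072],[0.001,-0.001,0.072]], "turn": [[0,0,0],[0,0,0],[0,0,0],[0,0,0]], "hand": 0}}

```text
clock: 10.25
tcp_pos: [0.5249, 0.0351, 0.1383]
orientation: [0.263, -3.13, 0.001]
contact_force: [0.6, 0.0, -0.1]
grip_width: 0.0855
```

>>> {"name": "carry_out", "arguments": {"offset": [[0,0,0],[0,0,0],[0,0,0],[0,0,0]], "turn": [[0,0,0],[0,0,0],[0,0,0],[0,0,0]], "hand": 1, "force": 20}}

```text
clock: 10.65
tcp_pos: [0.5255, 0.0353, 0.1395]
orientation: [-0.263, 3.129, 0.001]
contact_force: [-0.8, 0.2, 2.5]
grip_width: 0.0387
```

```bash
python3 - <<'E'
from h import *
where()
f=imaging.grab_frame("wrist"); p=f["pixels"][:,:,::-1].copy(); cv2.imwrite("pics/w4.png",p)
cv2.imwrite("pics/w4z.png",cv2.resize(p[200:420,130:430],(800,587),interpolation=cv2.INTER_CUBIC))
E
```

```text
clock 10.65 stand mm [-18.1  -0.2 139.5] F stand [-0.7  0.4  2.5] w 0.0387
```

View pics/w4z.png

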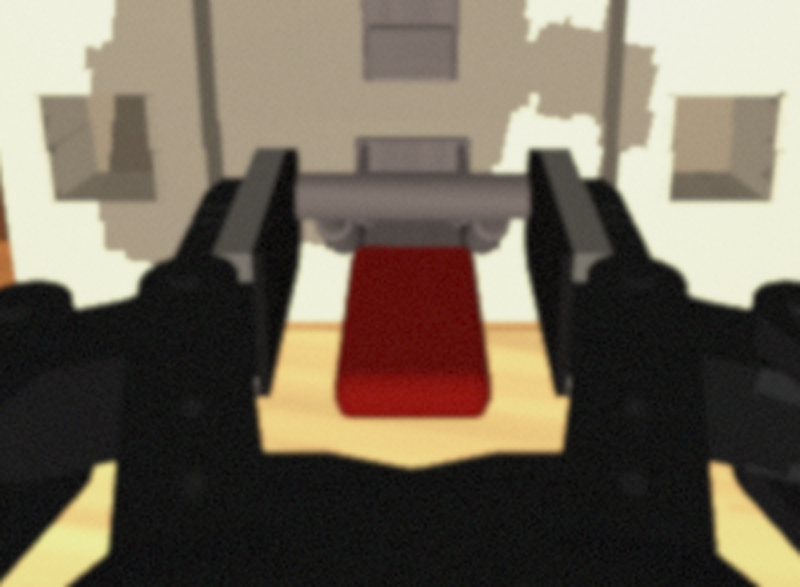

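The bar is pinched lengthwise between the pads (crop (300,195)–(525,195)), opening 38.7 mm. Now I'll swing it along its arc about the pin.

>>> {"name": "carry_out", "arguments": {"offset": [[0.009,0,0.007],[0.021,0,0.02],[0.032,0,0.034],[0.04,0,0.05],[0.045,0,0.066],[0.048,0,0.084],[0.048,0,0.084]], "turn": [[0,0,0],[0,0,0],[0,0,0],[0,0,0],[0,0,0],[0,0,0],[0,0,0]], "hand": 1, "force": 30}}

```text
clock: 11.4
tcp_pos: [0.5013, 0.0312, 0.0958]
orientation: [-0.263, 3.131, -0.001]
contact_force: [-1.4, 0.8, 2.3]
grip_width: 0.0384
```

```bash
python3 - <<'E'
from h import *
where()
f=imaging.grab_frame("wrist"); p=f["pixels"][:,:,::-1].copy(); cv2.imwrite("pics/w5.png",p)
cv2.imwrite("pics/w5z.png",cv2.resize(p[200:420,130:430],(800,587),interpolation=cv2.INTER_CUBIC))
E
```

```text
clock 11.4 stand mm [-42.7  -0.2  95.8] F stand [-1.3  1.   2.3] w 0.0384
```

>>> {"name": "carry_out", "arguments": {"offset": [[0,0,0.008],[-0.001,0,0.016],[-0.002,0,0.024],[-0.002,0,0.024]], "turn": [[0,0,0],[0,0,0],[0,0,0],[0,0,0]]}}

```text
clock: 11.85
tcp_pos: [0.5024, 0.0313, 0.0844]
orientation: [-0.263, 3.13, -0.0]
contact_force: [-4.1, -0.1, 0.9]
grip_width: 0.038
```

>>> {"name": "carry_out", "arguments": {"offset": [[0,0,0],[0,0,0],[0,0,0],[0,0,0],[0,0,-0.04],[0,0,-0.12],[0,0,-0.2],[0,0,-0.2]], "turn": [[0,0,0],[0,0,0],[0,0,0],[0,0,0],[0,0,0],[0,0,0],[0,0,0],[0,0,0]], "hand": 0}}

```text
clock: 12.65
tcp_pos: [0.5065, 0.0315, 0.19]
orientation: [-0.261, 3.12, 0.003]
contact_force: [0.3, -0.3, 0.3]
grip_width: 0.0853
```

```bash
python3 - <<'E'
from h import *
where()
f=imaging.grab_frame("wrist"); p=f["pixels"][:,:,::-1].copy(); cv2.imwrite("pics/w6.png",p)
np.savez("w6.npz",R=f["R"],t=f["t"],k=[f["fx"],f["fy"],f["cx"],f["cy"]])
print("bar on plate (-37,89)",proj(f,st(-37,89)),"seat",proj(f,st(-30,89)),"lip edge",proj(f,st(-31,100)))
cv2.imwrite("pics/w6z.png",cv2.resize(p[180:330,184:384],(800,600),interpolation=cv2.INTER_CUBIC))
E
```

```text
clock 12.65 stand mm [-37.6  -0.8 190. ] F stand [ 0.2 -0.3  0.3] w 0.0853
bar on plate (-37,89) [285.65620992 203.89302517] seat [285.64238874 212.29594788] lip edge [285.69505791 215.30951212]
```

View pics/w6z.png

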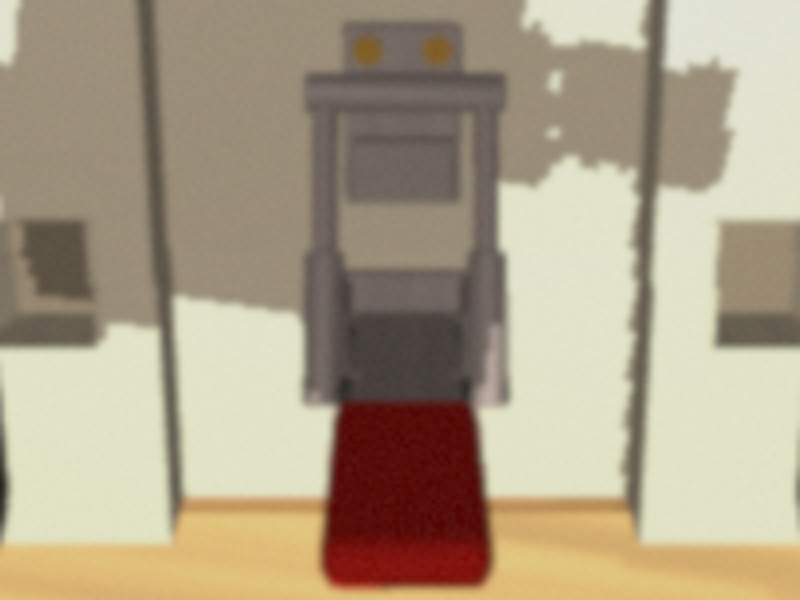

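The bar lies on the plate, clear behind the lip (crop (405,92) → px (285,203), predicted (286,204)). Next, the lever with closed fingers.

>>> {"name": "carry_out", "arguments": {"offset": [[-0.01,0,0],[-0.02,0,0],[-0.03,0,0.03],[-0.035,0,0.07],[-0.035,0,0.1],[-0.035,0,0.112],[-0.035,0,0.112]], "turn": [[0,0,0],[0,0,0],[0,0,0],[0,0,0],[0,0,0],[0,0,0],[0,0,0]], "hand": 1, "force": 30}}

```text
clock: 13.4
tcp_pos: [0.5193, 0.034, 0.1276]
orientation: [0.263, -3.129, 0.001]
contact_force: [-0.3, 0.7, 0.4]
grip_width: -0.0001
```

```bash
python3 - <<'E'
from h import *
where()
f=imaging.grab_frame("wrist"); p=f["pixels"][:,:,::-1].copy(); cv2.imwrite("pics/w7.png",p)
cv2.imwrite("pics/w7z.png",cv2.resize(p[150:370,130:430],(800,587),interpolation=cv2.INTER_CUBIC))
move([st(0,134)],S[2])
E
```

```text
clock 13.4 stand mm [-24.5  -0.4 127.6] F stand [-0.2  0.8  0.4] w -0.0001
offset [-0.0477  0.0009 -0.011 ] turn [-0.0003  0.      0.0004]
```

View pics/w7z.png

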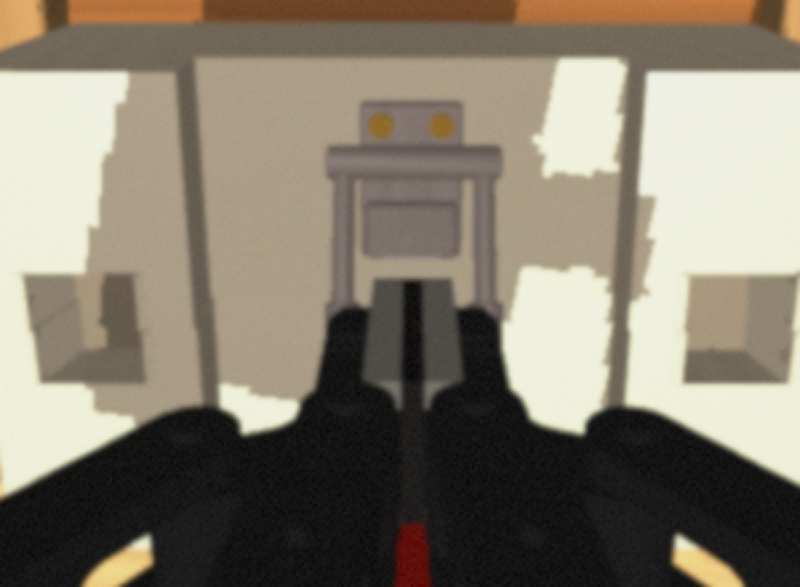

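>>> {"name": "carry_out", "arguments": {"offset": [[-0.025,0.001,-0.011],[-0.041,0.001,-0.013],[-0.053,0.001,-0.015],[-0.065,0.001,-0.017],[-0.077,0.001,-0.019],[-0.077,0.001,-0.019]], "turn": [[0,0,0],[0,0,0],[0,0,0],[0,0,0],[0,0,0],[0,0,0]]}}

```text
clock: 14.05
tcp_pos: [0.559, 0.0414, 0.1388]
orientation: [-0.263, 3.128, 0.0]
contact_force: [-0.3, 0.3, 0.1]
grip_width: -0.0001
```

```bash
python3 - <<'E'
from h import *
where()
f=imaging.grab_frame("wrist"); p=f["pixels"][:,:,::-1].copy(); cv2.imwrite("pics/w8.png",p)
print("seat",proj(f,st(-30,89)),"-34",proj(f,st(-34,89)),"lip edge",proj(f,st(-31,100)))
R=np.array(f["R"]);t=np.array(f["t"])
for q in ("bar","lever_pad"):
    for d in look_for(q,"wrist")[:2]: X=R.T@(np.array(d["xyz"])-t); print(q,round(d["score"],2),np.round(X,3),np.round(proj(f,X),1))
E
```

```text
clock 14.05 stand mm [ 15.9   0.3 138.8] F stand [-0.2  0.3  0.1] w -0.0001
seat [284.47670098 154.2739251 ] -34 [284.48517702 147.65718765] lip edge [284.45648604 154.90680955]
bar 0.68 [0.514 0.03  0.094] [279.1 155. ]
lever_pad 0.76 [0.554 0.038 0.105] [280.1 224.5]
lever_pad 0.2 [ 0.542 -0.11   0.027] [100.3 148.9]
```

>>> {"name": "carry_out", "arguments": {"offset": [[-0.012,0,0],[-0.022,0,0.001],[-0.03,0,0.002],[-0.03,0,0.002],[-0.03,0,0.002]], "turn": [[0,0,0],[0,0,0],[0,0,0],[0,0,0],[0,0,0]]}}

```text
clock: 14.7
tcp_pos: [0.5733, 0.0438, 0.1377]
orientation: [-0.263, 3.128, 0.0]
contact_force: [1.2, -0.2, 0.1]
grip_width: -0.0001
```

```bash
python3 - <<'E'
from h import *
where()
f=imaging.grab_frame("wrist"); p=f["pixels"][:,:,::-1].copy(); cv2.imwrite("pics/w9.png",p)
print("seat",proj(f,st(-30,89)),"-34",proj(f,st(-34,89)),"lip edge",proj(f,st(-31,100)),"seam",proj(f,st(0,80)))
cv2.imwrite("pics/w9z.png",cv2.resize(p[60:280,130:430],(800,587),interpolation=cv2.INTER_CUBIC))
E
```

```text
clock 14.7 stand mm [ 30.3   0.3 137.7] F stand [ 1.1 -0.4  0.1] w -0.0001
seat [284.60587447 130.06741241] -34 [284.61393704 123.1426194 ] lip edge [284.59284302 129.33574814] seam [284.56127737 176.87738424]
```

View pics/w9z.png

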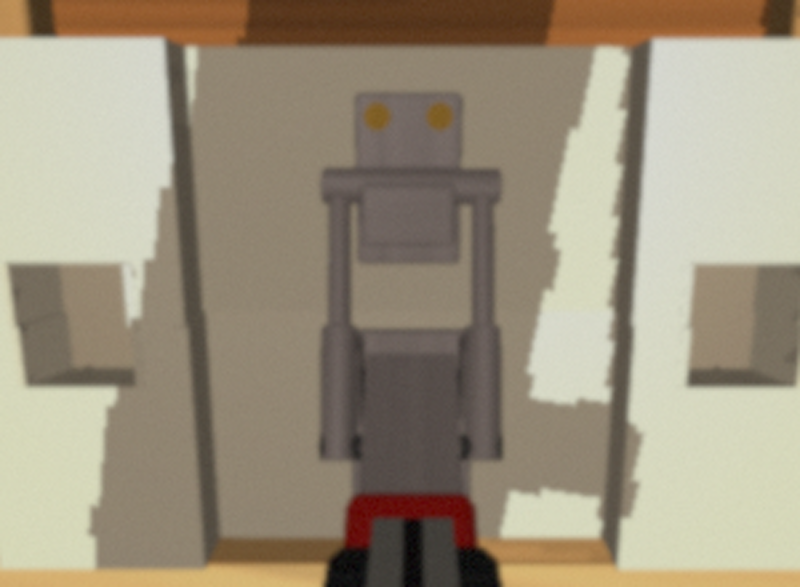

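The bar is under the lip at its seat (measured row 130.1, seat predicted 130.1) and the seam is still closed. Continuing the lever along its arc.

>>> {"name": "carry_out", "arguments": {"offset": [[-0.014,0,0.006],[-0.025,0,0.013],[-0.034,0,0.021],[-0.034,0,0.021]], "turn": [[0,0,0],[0,0,0],[0,0,0],[0,0,0]]}}

```text
clock: 15.15
tcp_pos: [0.5904, 0.0467, 0.1266]
orientation: [-0.263, 3.129, -0.0]
contact_force: [-0.2, 0.0, 0.2]
grip_width: 0.0002
```

```bash
python3 -c "
from h import *
where()"
```

```text
clock 15.15 stand mm [ 47.7   0.3 126.6] F stand [-0.2  0.1  0.2] w 0.0002
```

>>> {"name": "carry_out", "arguments": {"offset": [[-0.009,0,0.009],[-0.016,0,0.019],[-0.02,0,0.026]], "turn": [[0,0,0],[0,0,0],[0,0,0]]}}

```text
clock: 15.45
tcp_pos: [0.6007, 0.0485, 0.1142]
orientation: [-0.263, 3.127, 0.0]
contact_force: [0.3, 0.1, 2.9]
grip_width: 0.0003
```

>>> {"name": "carry_out", "arguments": {"offset": [[-0.003,0,0.006],[-0.006,0,0.012],[-0.006,0,0.012]], "turn": [[0,0,0],[0,0,0],[0,0,0]]}}

```text
clock: 15.75
tcp_pos: [0.6022, 0.0489, 0.1076]
orientation: [-0.263, 3.13, 0.0]
contact_force: [-0.5, -0.4, -0.9]
grip_width: 0.0002
```

```bash
python3 -c "
from h import *
where()"
```

```text
clock 15.75 stand mm [ 59.7   0.5 107.6] F stand [-0.5 -0.3 -0.9] w 0.0002
```

>>> {"name": "carry_out", "arguments": {"offset": [[-0.003,0,0.008],[-0.005,0,0.016],[-0.006,0,0.02]], "turn": [[0,0,0],[0,0,0],[0,0,0]]}}

```text
clock: 16.05
tcp_pos: [0.6052, 0.0493, 0.0976]
orientation: [-0.263, 3.13, 0.0]
contact_force: [0.7, -0.2, 1.5]
grip_width: 0.0002
```

>>> {"name": "carry_out", "arguments": {"offset": [[0,0,0.004],[0,0,0.008],[0,0,0.008]], "turn": [[0,0,0],[0,0,0],[0,0,0]]}}

```text
clock: 16.35
tcp_pos: [0.6049, 0.0492, 0.0937]
orientation: [-0.263, 3.13, 0.0]
contact_force: [-0.2, -0.7, -0.3]
grip_width: 0.0
```

```bash
python3 -c "
from h import *
where()"
```

```text
clock 16.35 stand mm [62.4  0.3 93.7] F stand [-0.3 -0.6 -0.3] w 0.0
```

>>> {"name": "carry_out", "arguments": {"offset": [[-0.002,0,0.004],[-0.004,0,0.008]], "turn": [[0,0,0],[0,0,0]]}}

```text
clock: 16.55
tcp_pos: [0.6073, 0.0496, 0.0901]
orientation: [-0.263, 3.129, 0.0]
contact_force: [-0.1, -0.2, 0.4]
grip_width: -0.0002
```

>>> {"name": "carry_out", "arguments": {"offset": [[0,0,0.002],[0,0,0.004]], "turn": [[0,0,0],[0,0,0]]}}

```text
clock: 16.75
tcp_pos: [0.6074, 0.0496, 0.088]
orientation: [-0.263, 3.129, 0.0]
contact_force: [-0.4, -0.2, 0.1]
grip_width: 0.0001
```

>>> {"name": "carry_out", "arguments": {"offset": [[0,0,0.002],[0,0,0.004]], "turn": [[0,0,0],[0,0,0]]}}

```text
clock: 16.95
tcp_pos: [0.6074, 0.0496, 0.0861]
orientation: [-0.263, 3.129, 0.0]
contact_force: [-0.5, -0.1, -0.6]
grip_width: 0.0002
```

>>> {"name": "carry_out", "arguments": {"offset": [[0,0,0.002],[0,0,0.004]], "turn": [[0,0,0],[0,0,0]]}}

```text
clock: 17.15
tcp_pos: [0.6075, 0.0496, 0.0851]
orientation: [-0.263, 3.129, 0.001]
contact_force: [-5.1, 0.3, 15.7]
grip_width: 0.0001
```

>>> {"name": "carry_out", "arguments": {"offset": [[0,0,0.002],[0,0,0.004]], "turn": [[0,0,0],[0,0,0]]}}

```text
clock: 17.35
tcp_pos: [0.6075, 0.0496, 0.0848]
orientation: [-0.262, 3.129, 0.003]
contact_force: [-10.6, -0.2, 30.9]
grip_width: -0.0
```

>>> {"name": "carry_out", "arguments": {"offset": [[0,0,0.002],[0,0,0.004]], "turn": [[0,0,0],[0,0,0]]}}

```text
clock: 17.55
tcp_pos: [0.6076, 0.0496, 0.0845]
orientation: [-0.262, 3.129, 0.005]
contact_force: [-17.2, -0.1, 47.0]
grip_width: -0.0001
```

That was my mistake: I batched three steps, and the force ran to 47 N before I could react. Backing off at once.

>>> {"name": "carry_out", "arguments": {"offset": [[0,0,-0.008],[0,0,-0.009]], "turn": [[0,0,0],[0,0,0]]}}

```text
clock: 17.75
tcp_pos: [0.6079, 0.0497, 0.0856]
orientation: [-0.263, 3.127, 0.001]
contact_force: [0.1, 0.8, 0.6]
grip_width: -0.0
```

>>> {"name": "carry_out", "arguments": {"offset": [[0,0,0.001],[0,0,0.002]], "turn": [[0,0,0],[0,0,0]]}}

```text
clock: 17.95
tcp_pos: [0.6079, 0.0497, 0.085]
orientation: [-0.263, 3.128, 0.001]
contact_force: [-6.1, 0.3, 20.3]
grip_width: 0.0002
```

```bash
python3 - <<'E'
from h import *
where()
f=imaging.grab_frame("wrist"); p=f["pixels"][:,:,::-1].copy(); cv2.imwrite("pics/w10.png",p)
R=np.array(f["R"]);t=np.array(f["t"])
print("seat",proj(f,st(-30,89)),"pad closed",proj(f,st(79,101)),"grip near edge",proj(f,st(14+36,101)))
for q in ("bar","lever_pad"):
    for d in look_for(q,"wrist")[:2]: X=R.T@(np.array(d["xyz"])-t); print(q,round(d["score"],2),np.round(X,3),np.round(proj(f,X),1))
E
```

```text
clock 17.95 stand mm [65.5  0.3 85. ] F stand [-5.9  1.3 20.3] w 0.0002
seat [284.4580186   50.66465823] pad closed [284.23112987 297.33687867] grip near edge [284.28023609 240.33354995]
bar 0.93 [0.524 0.039 0.095] [293.3  78.6]
bar 0.49 [0.571 0.032 0.094] [260.8 184.7]
lever_pad 0.81 [0.565 0.043 0.098] [286.1 178. ]
```

>>> {"name": "carry_out", "arguments": {"offset": [[0,0,-0.001],[0,0,-0.001],[0,0,-0.001],[0,0,-0.001],[0,0,-0.001]], "turn": [[0,0,0],[0,0,0],[0,0,0],[0,0,0],[0,0,0]]}}

```text
clock: 18.6
tcp_pos: [0.6079, 0.0497, 0.0851]
orientation: [-0.263, 3.128, 0.001]
contact_force: [-2.6, -0.5, 11.8]
grip_width: -0.0001
```

Holding at about 12 N on a hard stop. I'll lift clear and check.

>>> {"name": "carry_out", "arguments": {"offset": [[0,0,-0.02],[0,0,-0.08],[0.06,0,-0.16],[0.14,0,-0.22],[0.2,0,-0.28],[0.24,0,-0.32],[0.24,0,-0.32],[0.24,0,-0.32]], "turn": [[0,0,0],[0,0,0],[0,0,0],[0,0,0],[0,0,0],[0,0,0],[0,0,0],[0,0,0]]}}

```text
clock: 19.4
tcp_pos: [0.4891, 0.03, 0.2441]
orientation: [-0.264, 3.128, 0.002]
contact_force: [-0.1, -0.1, -1.0]
grip_width: 0.0003
```

```bash
python3 - <<'E'
from h import *
where()
f=imaging.grab_frame("wrist"); p=f["pixels"][:,:,::-1].copy(); cv2.imwrite("pics/w11.png",p)
for n,a in dict(seat=(-30,89),seam=(0,80),lev_end_closed=(96,101),grip_near=(50,101),saddle_near=(-60,80)).items(): print(n,proj(f,st(*a)))
for L in (0,.06,.2): print(L,proj(f,st(14+82*np.cos(L)-7*np.sin(L),94+82*np.sin(L)+7*np.cos(L))))
cv2.imwrite("pics/w11z.png",cv2.resize(p[170:320,184:384],(800,600),interpolation=cv2.INTER_CUBIC))
E
```

```text
clock 19.4 stand mm [-55.    0.6 244.1] F stand [-0.1 -0.1 -1. ] w 0.0003
seat [284.02281518 214.07290715]
seam [283.99524777 239.54576566]
lev_end_closed [283.84228622 332.93370733]
grip_near [283.89762304 293.74752109]
saddle_near [284.07789089 181.80251217]
0 [283.84228622 332.93370733]
0.06 [283.83380499 335.47677082]
0.2 [283.8148061  340.59979495]
```

View pics/w11z.png

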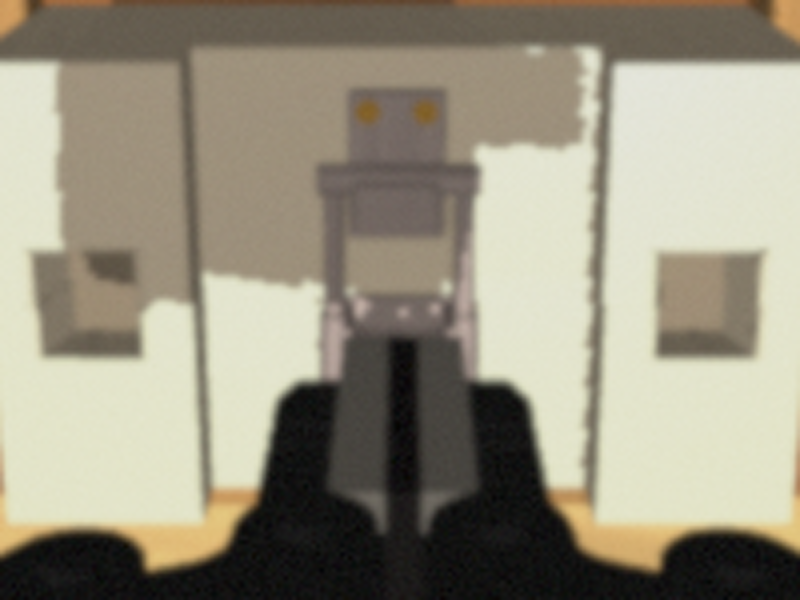

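The bar is at its seat (row 214.5, predicted 214.1) and the seam is closed. The fingers hide the lever, so I'll check the red grip numerically in the other cameras.

```bash
python3 - <<'E'
from h import *
where()
for c in ("scene","top"):
    f=imaging.grab_frame(c); p=f["pixels"].astype(int)
    m=(p[:,:,0]>90)&(p[:,:,0]>2.2*p[:,:,1])&(p[:,:,0]>2.2*p[:,:,2])
    e=proj(f,st(73,101)); v,u=np.nonzero(m); k=np.hypot(u-e[0],v-e[1])<45
    print(c,"red",k.sum(),"u",u[k].min() if k.any() else 0,u[k].max() if k.any() else 0,"v",v[k].min() if k.any() else 0,v[k].max() if k.any() else 0,"mean",u[k].mean(),v[k].mean())
    for L in (0,.1,.3):
        q=lambda s,y:proj(f,st(14+s*np.cos(L)-7*np.sin(L),94+s*np.sin(L)+7*np.cos(L),y))
        g=np.array([q(s,y) for s in (36,82) for y in (-13,13)]); print(L,"pred u",g[:,0].min().round(1),g[:,0].max().round(1),"v",g[:,1].min().round(1),g[:,1].max().round(1),"mean",g.mean(0).round(1))
E
```

```text
clock 19.45 stand mm [-55.    0.6 243.5] F stand [-0.4 -0.4 -0.3] w 0.0
scene red 168 u 300 319 v 222 235 mean 309.48214285714283 228.23214285714286
0 pred u 298.3 320.0 v 219.7 236.0 mean [309.2 227.8]
0.1 pred u 298.1 319.8 v 218.9 234.2 mean [309.  226.5]
0.3 pred u 297.1 318.6 v 217.0 230.4 mean [307.9 223.7]
top red 59 u 266 275 v 168 175 mean 270.06779661016947 171.38983050847457
0 pred u 265.1 277.2 v 166.2 183.8 mean [271.1 175. ]
0.1 pred u 265.1 277.2 v 166.0 183.9 mean [271.2 175. ]
0.3 pred u 265.2 277.4 v 166.5 184.5 mean [271.3 175.5]
```

```bash
python3 -c "
from h import *
print(r.hand_in()); where()"
```

```text
the job is handed in; nothing more can be done
None
the job is handed in; nothing more can be done
```

The mould is closed, hooked and clamped, and I handed the job in at about 19.5 s. However, I pressed too hard on the lever, so the run may well count as failed.

- **Front half:** I slid it home and held it at about 10–12 N. The seam showed closed in the later wrist pictures.
- **Bail bar:** the first pinch missed. The fingers closed above the bar because the fingertips looked about 14 mm behind the reported TCP in the wrist picture, where the interface text puts them 14 mm ahead. The lower regrip held, and I swung the bar down behind the lip. The closing lever then drew it to its seat: image row 214.5, predicted 214.1 in the last check.
- **Lever:** it went past centre to its stop and was held there at about 12 N for half a second. In the scene camera the red grip's mean pixel was (309.5, 228.2), against (309.2, 227.8) predicted for fully closed. The top camera saw only part of the grip and could not tell the angle.
- **Overpress:** when the lever met its stop, I had queued three downward steps without checking between them. The wrist force rose to 31 N and then about 47 N (vertical part) for about 0.4 s before I backed off, and it read about 20 N on the re-press before I eased to 12 N. That is most likely over the 25 N limit on the lever. I could not read the contact force itself.
- **Not checked:** I had no way to measure the bail's pull on the keeper. I did not re-measure the bystanders; no contact with them was noticed.

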